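Give the handpiece its cradle back

TASK

Someone left a paintbrush in one of the two sloping cradles of the handpiece stand: lay it on the white palette, and gently lay the handpiece from the desk in its place, disc end up. Leave the stand's sliding cover pushed all the way home over the handpiece that was parked in the other cradle, and leave that handpiece, the jar and the squeeze bottle where they are.

Things in the scene. Friction and masses are not known exactly. Their poses are not given: they have to be found in the camera images.
- slope: Slope of a fixed aluminium stand, base 215 x 262 mm. Origin: midway between two cradles, 70 mm above the desk; z = 0 is the plane of the cradle floors. x points up the slope, rising 30 degrees away from the robot; y to the stand's left; z square to the slope. Side rails at y = +-121 mm, top at z = -8; cover rod along y at x = 115, z = 35. Clear 60 mm each side of a cradle but for the cover.
- left_cradle (a point): On the floor of the left cradle (y = +50 mm of the slope's frame, x = 0). Each cradle runs along the slope's x: two grey notched saddles 12 mm thick at x = -64 and +20 mm (notch floor 14 mm wide, sides flaring at 45 degrees, 18 mm high). Between them (x = -58 to +14) open for fingers, 28 mm below the floor too. End stop at the low end, face at x = -90, 23 mm high; things slide down to it.
- right_cradle (a point): The same point of the identical right cradle (y = -50 mm of the slope's frame).
- cover (a joint): Sliding dust cover, m: 0 = right end stop, over the right cradle; 0.10 = left end stop, over the left cradle; grows along the slope's +y. A clear plate with dark edges, 74 mm wide, from x = -57 to +85 mm at z = 44 to 50 mm of the slope's frame, carried by a black block on the rod. Drags with about 1.5 N and stays where left.
- cover_tab (a point): Middle of the black upright tab on the cover by which it is slid: 40 mm along the slope, 10 mm thick (along the slope's y), standing 28 mm above the plate; this point is 14 mm above the plate, at x = -20, z = 63.5 mm of the slope's frame.
- brush: Maroon paintbrush, 192 mm long, 8 mm thick; does not roll, 20 g. Origin: middle of its length on its underside; y along the brush to the handle's end (+96 mm), bristles at -y; z up through its thickness. At the start it lies in one of the cradles, handle end at the stop, bristles up the slope. The full 8 mm handle runs from y = -42 to +96 mm.
- handpiece: Grey micromotor handpiece lying on the desk, 176 mm long, 190 g. Origin: middle of its length on its underside; x along it towards the nose (thin end with the disc); z up. Barrel 25.5 mm diameter from x = -83 to +25 mm (axis 12.75 mm above the origin), then tapering to 18 mm at +63 mm; its blunt end at -87 mm.
- parked: An identical handpiece parked in the other cradle, nose up the slope, same frame as the handpiece.
- palette: White porcelain palette on the desk (too heavy to shift), 112 (x) x 165 (y) mm; origin at the centre of its underside, z up. Flat inside at 12 mm height between two low ridges 20 mm high that run along y at x = +-50 mm (8 mm thick).
- jar: Lilac powder jar with lid, 63 mm diameter, 78 mm tall, standing on the desk; origin at its foot. Bystander.
- bottle: White squeeze bottle, 63 mm diameter, 140 mm tall, standing on the desk; origin at its foot. Bystander.
- cast: Plaster tooth cast on a foot, 64 x 70 x 36 mm, stuck down on the desk; origin at its foot. Bystander.

How it is judged:
At the end, for the whole second after the job is handed in: Brush resting on the palette, its middle within 45 mm across and 65 mm along of the palette's; handpiece at rest in the brush's former cradle, nose up, within 0.1 rad, 8 mm sideways, 15 mm lengthwise; cover within 7 mm of its stop over the parked handpiece, still in its cradle (((y of parked in the frame of slope between 0.042 and 0.058 m and y of handpiece in the frame of slope between -0.058 and -0.042 m and value of joint cover above 0.093 m) or (y of parked in the frame of slope between -0.058 and -0.042 m and y of handpiece in the frame of slope between 0.042 and 0.058 m and value of joint cover below 0.007 m)) and x of handpiece in the frame of slope between -0.015 and 0.02 m and z of handpiece in the frame of slope between -0.006 and 0.008 m and angle between the x axis of handpiece and the x axis of slope, either way round below 0.1 rad and angle between handpiece's own x axis and vertical below 1.3 rad and contact force between handpiece and slope above 0.2 N and linear speed of each of handpiece, brush below 0.02 m/s and x of brush in the frame of palette between -0.045 and 0.045 m and y of brush in the frame of palette between -0.065 and 0.065 m and z of brush in the frame of palette between 0.008 and 0.03 m and contact force between brush and palette above 0.03 N); the robot touches nothing.
It fails at once if the parked handpiece is moved more than 25 mm (distance of parked from where it was at the start of the episode above 0.025 m).
It fails at once if the handpiece is dropped or driven hard onto the stand (over 40 N) (contact force between handpiece and slope above 40 N).
It fails at once if jar or bottle is moved more than 30 mm (distance of any of jar, bottle from where it was at the start of the episode above 0.03 m).
It fails at once if jar or bottle is knocked over (angle between any of jar, bottle's own z axis and vertical above 0.5 rad).
It also fails if it takes over 64 s, if anything falls off the work surface, if the arm or the gripper's body presses on something with over 40 N, if the wrist force passes 120 N, or if a joint passes its speed limit or range.

ROBOT

A 6-joint arm with a two-finger parallel gripper is mounted at the origin on a cart in front of the work surface, level with it; the furniture and walls round the work are solid. World frame = base frame: x ahead of the robot, y to its left, z up, the work surface at z = 0. Lengths are in m, angles in rad, forces in N, time in s.
With the tool pointing down it reaches from about 0.3 to 0.825 m from the base axis. Payload 5.4 kg.
Tool frame: the origin (TCP) lies at the very end of the fingers, on their centre line; the grasp point (between the pads) lies 19 mm behind it; z points along the fingers, y is the line along which they close (so a half turn about z gives the same grasp; the last joint's range is limited). The gripper opens to 92 mm and grips with 3 to 60 N. Pads are 20 mm wide; open, the fingers measure 128 mm over their backs; the gripper's body (75 mm by 189 mm) begins 69 mm behind the grasp point.
Start: joints at [-1.379, 0.158, 1.597, -0, 1.386, -0.21], TCP at [0.225, -0.529, 0.215] pointing down, gripper open.
Joint ranges: [-2.91, 2.91], [-0.94, 2.29], [0.18, 2.7], [-1.29, 4.43], [0.17, 2.64], [-3, 3]. Speed limits (rad/s): [2.57, 2.57, 3.14, 3.14, 3.14, 3.14].

INTERFACE

Orientations are given as a rotation vector (axis times angle).
In Python, from workcell import bot gives the robot as it stands. Calls block until the motion is done:
- bot.goto(position, orientation): joint-space move of the TCP to a pose.
- bot.line_to(position, rot=None, max_speed=0.15): straight line of the TCP; rot=None keeps the orientation; max_speed is the mean speed in m/s.
- bot.set_joints(angles): joint-space move.
- bot.set_gripper(opening, newtons=None): opening from 0.0 (shut) to 1.0 (fully open); newtons is the grip in N (None keeps the last); returns when the fingers have stopped.
- bot.hold(seconds).
- bot.inverse_kinematics(position, orientation): joint angles nearest the present ones, or None.
- bot.read_camera(name): name is "scene" or "top" or "wrist"; returns a dict with "pixels" (384x512x3 uint8, blue, green, red), "fx", "fy", "cx", "cy" (pixels), "R" (3x3) and "t" (3): a world point X has camera coordinates R X + t. Camera axes: x right, y down, z forward; pixel columns grow to the right and rows downward; lengths in m; the calibration is good to about 2 mm. A picture is of the moment at which its call begins. There is no depth.
A pose or a line that the arm cannot do raises bot.MotionError and nothing moves.
- bot.job_done(): hands the job in; it is judged then, once.
Readings, each from a call of its own:
- bot.current_clock(): time.
- bot.current_joints(): joint angles.
- bot.current_joint_vel(): joint speeds.
- bot.current_effort(): joint torques, N m.
- bot.current_ee_pos(): TCP position.
- bot.current_tool_rot(): TCP orientation.
- bot.current_contact_force(): force on the tool from outside, world axes, zero at the start.
- bot.current_ft_torque(): the same for the moment, N m.
- bot.current_opening(): opening from 0.0 (shut) to 1.0 (fully open).
- bot.current_grip_force(): force on a finger pad.
Only numpy, scipy, OpenCV 4.12 (cv2) and the standard library are available. Lean on these libraries where they do the work, as an engineer would, in place of code of your own. Each camera call takes 0.05 s, during which the arm holds its last target. There are 200 camera calls.

## Working session

There is one attempt and no reset: what is moved stays moved. The work goes in short steps, each a Python script; the robot and the scene stay as the last script left them, time stands still between calls to the robot, and variables do not carry over. Pictures are saved under pics/ and viewed, at most 10 in all, crops included, and the job is handed in when it is done.

```bash
mkdir -p pics; ls
python3 - <<'E'
from workcell import bot
import cv2,numpy as np,pickle
d={}
for n in("scene","top","wrist"):
    c=bot.read_camera(n); d[n]=c; cv2.imwrite(f"pics/{n}0.png",c["pixels"]); print(n,c["fx"],c["cx"],c["cy"],np.round(-c["R"].T@c["t"],3),np.round(c["R"],3).tolist())
pickle.dump(d,open("cams.pkl","wb"))
E
```

```text
pics
scene 464.9785672938303 250.89488126203713 188.1898348761739 [ 0.029 -0.966  1.126] [[0.896, -0.443, 0.019], [-0.293, -0.623, -0.725], [0.333, 0.644, -0.689]]
top 363.5245383166565 253.1336747841197 194.66150873053394 [0.442 0.008 1.056] [[-0.026, -1.0, -0.008], [-0.993, 0.026, -0.116], [0.116, 0.005, -0.993]]
wrist 270.45911539240353 252.9909210263125 191.58141470667007 [ 0.289 -0.502  0.383] [[0.391, -0.92, -0.003], [-0.891, -0.38, 0.249], [-0.23, -0.095, -0.968]]
```

View pics/scene0.png

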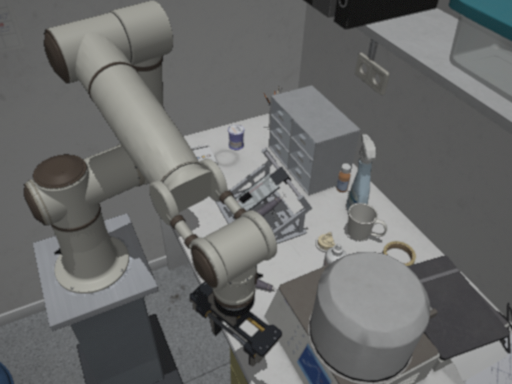

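View pics/top0.png

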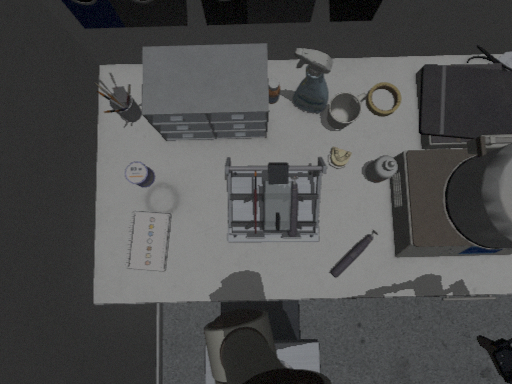

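The top view shows the stand at about (275,200), with the brush in the left cradle at col 254. The cover is part-way over, near col 278. The handpiece on the desk is at (353,255), and the candidate palette is at (150,240). I'll zoom in on these.

Run:
```python
import cv2,pickle
d=pickle.load(open("cams.pkl","rb"))
p=d["top"]["pixels"]
a=cv2.resize(p[150:280,210:390],None,fx=4.4,fy=4.4,interpolation=cv2.INTER_CUBIC)
cv2.imwrite("pics/a.png",cv2.convertScaleAbs(a,alpha=1.3))
b=cv2.resize(p[150:280,110:200],None,fx=4.5,fy=4.5,interpolation=cv2.INTER_CUBIC)
cv2.imwrite("pics/b.png",b)
```

```text
(no output)
```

View pics/a.png

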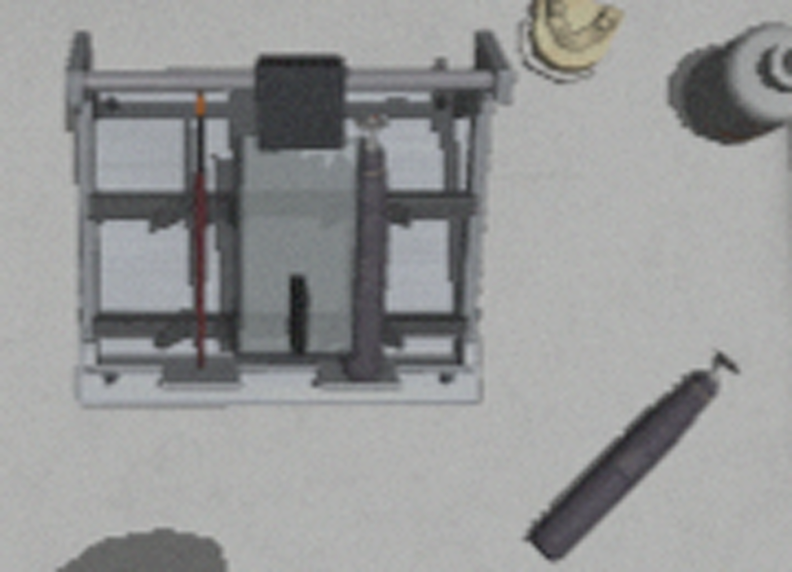

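View pics/b.png

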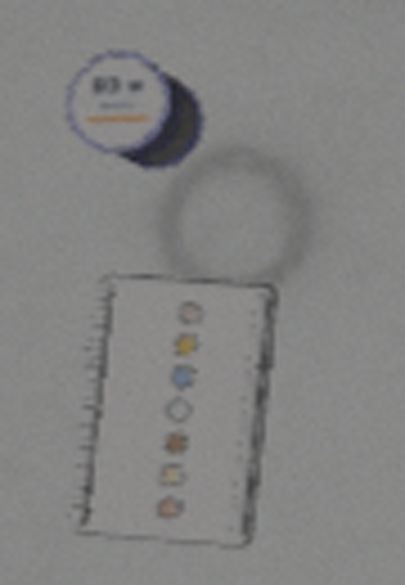

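Crop a (4.4x, offset 210,150):
- Brush: a maroon line from (201,368) to (200,92).
- Cover tab: (298,315).
- Base front corners: (77,404) and (483,404).
- Handpiece: from (545,545), nose at (712,378).

Crop b (4.5x, offset 110,150) shows the palette corners at (105,275), (275,285), (248,547) and (78,535).

```bash
cat > h.py <<'E'
import numpy as np,cv2,pickle
from scipy.spatial.transform import Rotation as Ro
def ray(c,uv,z):
    u=np.atleast_2d(uv).astype(float)
    d=np.c_[(u[:,0]-c["cx"])/c["fx"],(u[:,1]-c["cy"])/c["fy"],np.ones(len(u))]@c["R"]
    o=-c["R"].T@c["t"]; return o+d*((z-o[2])/d[:,2])[:,None]
def proj(c,X):
    p=np.atleast_2d(X)@c["R"].T+c["t"]; return np.c_[p[:,0]/p[:,2]*c["fx"]+c["cx"],p[:,1]/p[:,2]*c["fy"]+c["cy"]]
def rv(x,z):  # rotvec with tool x, tool z
    x=np.array(x,float);z=np.array(z,float);x/=np.linalg.norm(x);z/=np.linalg.norm(z)
    return Ro.from_matrix(np.c_[x,np.cross(z,x),z]).as_rotvec()
E
python3 - <<'E'
from h import *
from workcell import bot
d=pickle.load(open("cams.pkl","rb"));c=d["top"]; np.set_printoptions(precision=4,suppress=True)
A=lambda p:np.array(p)/4.4+[210,150]
B=lambda p:np.array(p)/4.5+[110,150]
print("base",ray(c,[A((77,404)),A((483,404))],.005))
print("rod",ray(c,[A((70,82)),A((510,82))],.158))
print("stops",ray(c,[A((162,383)),A((238,383)),A((320,383)),A((398,383))],.045))
print("brush",ray(c,A((201,368)),.032),ray(c,A((200,92)),.1245))
print("tab",ray(c,A((298,315)),.07-.01+.0671))
P=ray(c,[B(q) for q in((105,275),(275,285),(248,547),(78,535))],.016);print("pal",P,P.mean(0))
# handpiece mask
p=c["pixels"].astype(int);g=p.sum(2)/3;m=np.zeros(g.shape,np.uint8);m[225:282,325:385]=(g[225:282,325:385]<95)
n,l,s,ce=cv2.connectedComponentsWithStats(m);k=1+s[1:,4].argmax();ys,xs=np.where(l==k)
W=ray(c,np.c_[xs,ys],.0128)[:,:2];mu=W.mean(0);v=np.linalg.svd(W-mu)[2][0];v*=np.sign(v[0]);t=(W-mu)@v
print("hp",len(xs),mu,v,np.degrees(np.arctan2(v[1],v[0])),t.min(),t.max(), "blunt",mu+v*t.min(),"orig",mu+v*(t.min()+.087), "wid",np.ptp((W-mu)@[-v[1],v[0]]))
E
```

```text
base [[ 0.4306  0.0895  0.005 ]
 [ 0.4238 -0.1748  0.005 ]]
rod [[ 0.6144  0.0784  0.158 ]
 [ 0.6076 -0.1721  0.158 ]]
stops [[ 0.4427  0.0328  0.045 ]
 [ 0.4415 -0.0149  0.045 ]
 [ 0.4402 -0.0663  0.045 ]
 [ 0.4389 -0.1152  0.045 ]]
brush [[0.4516 0.008  0.032 ]] [[0.6128 0.0043 0.1245]]
tab [[ 0.4797 -0.049   0.1271]]
pal [[0.5251 0.3577 0.016 ]
 [0.5158 0.249  0.016 ]
 [0.3521 0.2658 0.016 ]
 [0.3622 0.3725 0.016 ]] [0.4388 0.3112 0.016 ]
hp 567 [ 0.3856 -0.2609] [ 0.6754 -0.7374] -47.51151377600902 -0.07973498315223711 0.09613591633940391 blunt [ 0.3318 -0.2021] orig [ 0.3905 -0.2663] wid 0.02754498899079846
```

```bash
cat >> h.py <<'E'
YAW=np.radians(-1.4); O=np.array([.530,-.0445,.07])
RS=Ro.from_euler('ZY',[YAW,-np.pi/6]).as_matrix()   # columns: slope x,y,z
S=lambda x,y,z:O+RS@np.array([x,y,z])/1000.
RT=lambda s:rv(s*RS[:,0],-RS[:,2])
E
python3 - <<'E'
from h import *
from workcell import bot
np.set_printoptions(precision=3,suppress=True)
print(RS)
for s in(1,-1):
  for q in((-20,-6,150),(-20,-50,56),(-5,50,-3),(-16,50,2)):print(s,q,S(*q),bot.inverse_kinematics(S(*q),RT(s)))
  h=np.radians(-47.5);print(bot.inverse_kinematics([.38,-.25,.003],rv([s*np.cos(h),s*np.sin(h),0],[0,0,-1])))
  h=np.radians(-5.2);print(bot.inverse_kinematics([.44,.31,.013],rv([s*np.cos(h),s*np.sin(h),0],[0,0,-1])))
print(bot.current_clock())
E
```

```text
[[ 0.866  0.024 -0.5  ]
 [-0.021  1.     0.012]
 [ 0.5   -0.     0.866]]
1 (-20, -6, 150) [ 0.438 -0.048  0.19 ] [-0.601 -0.72   2.43   0.329  1.006  0.877]
1 (-20, -50, 56) [ 0.483 -0.093  0.108] [-0.637 -0.348  2.379  0.45   0.721  0.676]
1 (-5, 50, -3) [0.528 0.006 0.065] [-0.307 -0.132  2.313  0.31   0.474  1.047]
1 (-16, 50, 2) [0.516 0.006 0.064] [-0.316 -0.167  2.346  0.318  0.478  1.032]
[-0.849  0.147  2.08  -0.     0.915  1.551]
[ 0.389  0.318  1.845 -0.     0.979  2.051]
-1 (-20, -6, 150) [ 0.438 -0.048  0.19 ] [-0.601 -0.72   2.43   0.329  1.006 -2.264]
-1 (-20, -50, 56) [ 0.483 -0.093  0.108] [-0.637 -0.348  2.379  0.45   0.721 -2.466]
-1 (-5, 50, -3) [0.528 0.006 0.065] [-0.307 -0.132  2.313  0.31   0.474 -2.094]
-1 (-16, 50, 2) [0.516 0.006 0.064] [-0.316 -0.167  2.346  0.318  0.478 -2.11 ]
[-0.849  0.147  2.08   0.     0.915 -1.59 ]
[ 0.389  0.318  1.845 -0.     0.979 -1.091]
0.15
```

Run:
```python
from h import *
from workcell import bot
np.set_printoptions(precision=3,suppress=True)
R=RT(1)
bot.set_gripper(.5,8)
bot.goto(S(-20,-6,130),R)
c=bot.read_camera("wrist");cv2.imwrite("pics/w1.png",c["pixels"]);pickle.dump(c,open("w1.pkl","wb"))
bot.line_to(S(-20,-6,57))
print(bot.current_contact_force())
bot.set_gripper(0,8);print("open",bot.current_opening()*92,bot.current_grip_force(),bot.current_contact_force())
for y in(-30,-44,-48,-50):
    bot.line_to(S(-20,y,57),max_speed=.05);print(y,bot.current_contact_force(),bot.current_clock())
c=bot.read_camera("top");cv2.imwrite("pics/t1.png",c["pixels"]);pickle.dump(c,open("t1.pkl","wb"))
```

```text
[ 0.46  -1.015  0.498]
open 9.816140114645979 8.000607937574387 [-2.21   1.315  4.215]
-30 [-4.546 -1.269  5.114] 4.8167
-44 [-5.02  -1.093  5.15 ] 5.25
-48 [-3.148  1.491  6.017] 5.5
-50 [-3.367  8.697  8.428] 5.75
```

View pics/w1.png

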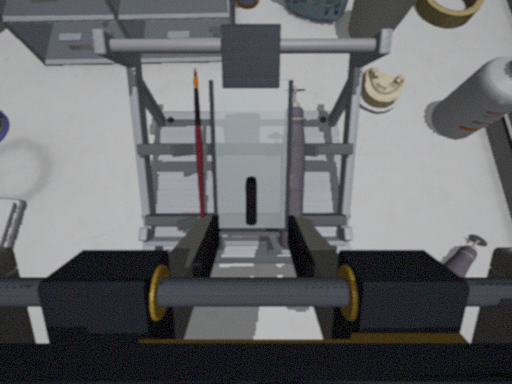

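The wrist view shows the brush as a red line at (196,75)-(203,215), clear of the fingers, with the rails at cols 141 and 351 (row 150). The tab was gripped, and the cover met its stop at about y=-49.

Run:
```python
from h import *
from workcell import bot
np.set_printoptions(precision=4,suppress=True)
c=pickle.load(open("w1.pkl","rb"))
def sl(uv,z):
    d=c["R"].T@np.array([(uv[0]-c["cx"])/c["fx"],(uv[1]-c["cy"])/c["fy"],1]);o=-c["R"].T@c["t"]
    n=RS[:,2];k=(z/1000-n@(o-O))/(n@d);return (RS.T@(o+k*d-O))*1000
print("rails150",sl((141,150),-8),sl((351,150),-8)," rails210",sl((145,210),-8),sl((347,210),-8))
print("rod",sl((105,46),35),sl((386,42),35),"brush",sl((196,75),4),sl((203,215),8))
m=cv2.inRange(c["pixels"],(0,0,60),(60,60,255));p=c["pixels"].astype(int);m=((p[:,:,2]>1.6*p[:,:,1])&(p[:,:,2]>50)).astype(np.uint8);m[:,:185]=0;m[:,215:]=0;m[225:]=0
ys,xs=np.where(m);print([ (r,xs[ys==r].mean(),sl((xs[ys==r].mean(),r),6)) for r in(110,140,170,200) if (ys==r).any()])
bot.set_gripper(.45,8)
bot.line_to(S(-20,-49,130),max_speed=.2)
c=bot.read_camera("top");cv2.imwrite("pics/t2.png",c["pixels"])
p=c["pixels"][150:250,210:340];t=cv2.resize(p,None,fx=4,fy=4);cv2.imwrite("pics/t2c.png",t);print(bot.current_clock())
```

```text
rails150 [ 19.1438 119.4707  -8.    ] [  19.0119 -117.9527   -8.    ]  rails210 [-52.1528 122.089   -8.    ] [ -52.2927 -119.574    -8.    ]
rod [115.1772 124.2288  35.    ] [ 118.258  -124.9208   35.    ] brush [96.0424 50.7582  4.    ] [-52.8798  49.8741   8.    ]
[(140, np.float64(199.0), array([31.1262, 50.5901,  6.    ])), (170, np.float64(200.0), array([-1.3344, 51.125 ,  6.    ])), (200, np.float64(202.0), array([-35.6656,  50.5598,   6.    ]))]
6.9917
```

View pics/t1.png

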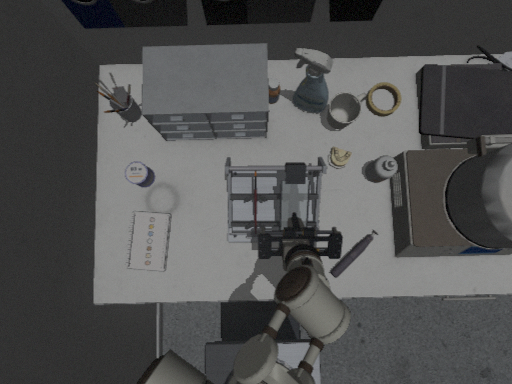

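The cover block has moved to col 295, over the right cradle, and the frame agrees to about 1 mm. Next is the brush.

Run:
```python
from h import *
from workcell import bot
np.set_printoptions(precision=3,suppress=True)
R=RT(1)
bot.goto(S(-5,50.5,110),R)
bot.line_to(S(-5,50.5,40),max_speed=.2)
bot.line_to(S(-5,50.5,-3),max_speed=.08);print(bot.current_contact_force())
bot.set_gripper(0,15);print("open",bot.current_opening()*92,bot.current_grip_force())
bot.line_to(S(-5,50.5,130),max_speed=.15)
h=np.radians(-5.2);u=np.array([np.cos(h),np.sin(h),0]);P=np.array([.4388,.3112,0])-.011*u
R2=rv(u,[0,0,-1])
bot.goto(P+[0,0,.15],R2)
print("open",bot.current_opening()*92)
bot.line_to(P+[0,0,.04],max_speed=.15)
bot.line_to(P+[0,0,.0135],max_speed=.05);print(bot.current_contact_force())
bot.set_gripper(.2);bot.line_to(P+[0,0,.12],max_speed=.2)
c=bot.read_camera("wrist");cv2.imwrite("pics/w2.png",c["pixels"]);print(bot.current_clock())
pickle.dump(c,open("w2.pkl","wb"))
```

```text
[ 0.062 -0.814  0.158]
open 7.69996503585845 14.999815374612808
open 8.061393571598376
[ 0.298  0.577 -0.403]
14.15
```

View pics/w2.png

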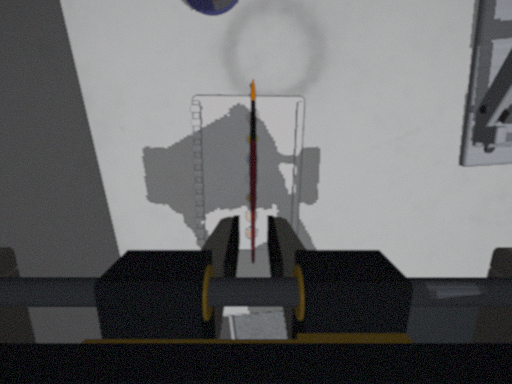

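The brush lies centred on the palette: col 253, between ridges at cols 199 and 300. Now I'll hover over the handpiece and refine its pose.

Run:
```python
from h import *
from workcell import bot
np.set_printoptions(precision=4,suppress=True)
p=np.array(bot.current_ee_pos());bot.line_to(p+[0,0,.1],max_speed=.25)
bot.set_gripper(.6)
h=np.radians(-47.5);u=np.array([np.cos(h),np.sin(h),0]);G=np.array([.3905,-.2663,0])-.020*u
bot.goto(G-.06*u+[0,0,.2],rv(u,[0,0,-1]))
c=bot.read_camera("wrist");cv2.imwrite("pics/w3.png",c["pixels"]);print(bot.current_clock())
pickle.dump(c,open("w3.pkl","wb"))
print(proj(c,np.array([.3905,-.2663,.0128])+np.outer([-.087,0,.087],u)))
```

```text
17.3417
[[253.0145 180.7157]
 [253.1071 113.571 ]
 [253.2123  37.3252]]
```

View pics/w3.png

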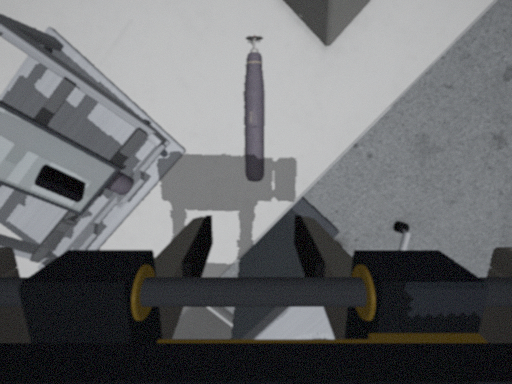

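The handpiece spans rows 37–182 at col ~254.5, against the predicted 37–181 and col 253, so it's less than 2 mm off. Picking it up.

Run:
```python
from h import *
from workcell import bot
np.set_printoptions(precision=3,suppress=True)
h=np.radians(-47.5);u=np.array([np.cos(h),np.sin(h),0]);G=np.array([.3905,-.2663,0])-.020*u+.0012*np.array([u[1],-u[0],0])
bot.line_to(G+[0,0,.06],max_speed=.2)
bot.line_to(G+[0,0,.003],max_speed=.08);print(bot.current_contact_force())
bot.set_gripper(0,25);print("open",bot.current_opening()*92,bot.current_grip_force(),bot.current_contact_force())
bot.line_to(G+[0,0,.25],max_speed=.2)
f0=np.array(bot.current_contact_force());print(f0,bot.current_ft_torque(),bot.current_clock())
bot.goto(S(-18,50.5,180),RT(1))
bot.line_to(S(-18,50.5,60),max_speed=.15)
print("open",bot.current_opening()*92,bot.current_contact_force())
c=bot.read_camera("wrist");cv2.imwrite("pics/w4.png",c["pixels"]);print(bot.current_clock())
pickle.dump(c,open("w4.pkl","wb"))
```

```text
[ 0.958 -0.147 -0.356]
open 24.685619511722567 24.996475971420296 [-1.007  0.516  2.515]
[-0.451 -0.142 -1.47 ] [ 0.124  0.047 -0.008] 21.0583
open 24.81794436800916 [ 0.333 -0.809 -1.214]
23.1
```

View pics/w4.png

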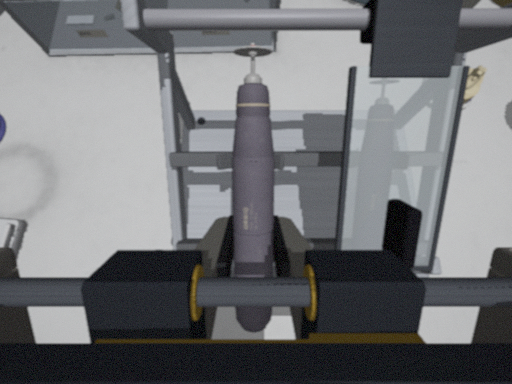

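The handpiece is straight in the grip (col ~253), with the disc up-slope and the cover clear on the right. Lowering with a force guard.

Run:
```python
from h import *
from workcell import bot
np.set_printoptions(precision=3,suppress=True)
bot.line_to(S(-18,50.5,15),max_speed=.1)
bot.hold(.2);f0=np.array(bot.current_contact_force())
for z in np.arange(11,0.9,-1):
    bot.line_to(S(-18,50.5,z),max_speed=.03)
    f=RS.T@(np.array(bot.current_contact_force())-f0);print(z,f)
    if f[2]>2 or np.linalg.norm(f)>5:break
bot.set_gripper(.32);bot.hold(.2)
c=bot.read_camera("wrist");cv2.imwrite("pics/w5.png",c["pixels"])
bot.line_to(S(-18,50.5,110),max_speed=.15)
bot.line_to(S(-60,50.5,170),max_speed=.2)
c=bot.read_camera("wrist");cv2.imwrite("pics/w6.png",c["pixels"]);t=bot.read_camera("top")["pixels"]
o=np.zeros((600,800,3),np.uint8);o[:384,:512]=c["pixels"];o[384:,:]=cv2.resize(t[145:275,110:350],(800,433))[:216];o[:384,512:]=cv2.resize(t[150:250,215:290],(288,384));cv2.imwrite("pics/f.png",o);print(bot.current_clock())
```

```text
11.0 [ 1.031 -0.534 -0.451]
10.0 [-0.135 -0.687  0.098]
9.0 [ 0.182 -0.959  0.114]
8.0 [-0.117 -1.155  0.011]
7.0 [-0.037 -0.567 -0.631]
6.0 [-0.196 -0.09  -0.098]
5.0 [-0.019  0.178 -0.318]
4.0 [ 0.056 -1.866 -0.54 ]
3.0 [ 1.15   0.346 -0.038]
2.0 [-1.182 -0.877  9.992]Traceback (most recent call last):
  File "<stdin>", line 13, in <module>
workcell.MotionError: the arm cannot follow that straight line within its joint ranges
```

Run:
```python
from h import *
from workcell import bot
np.set_printoptions(precision=2,suppress=True)
c=bot.read_camera("wrist");t=bot.read_camera("top")["pixels"];pickle.dump(c,open("w6.pkl","wb"))
o=np.zeros((600,800,3),np.uint8);o[:384,:512]=c["pixels"];o[384:,:600]=cv2.resize(t[180:270,110:360],(600,216));o[:384,512:]=cv2.resize(t[150:250,215:290],(288,384));cv2.imwrite("pics/f.png",o);print(bot.current_clock(),bot.current_ee_pos())
q=[S(x,50,z) for x,z in((-90,13),(-3-87,25),(85,13),(-64,18),(20,18))];print(proj(c,q))
```

```text
27.9333 [0.46 0.01 0.15]
[[253.31 255.93]
 [253.31 261.49]
 [253.28  83.17]
 [253.31 235.55]
 [253.29 154.62]]
```

View pics/f.png

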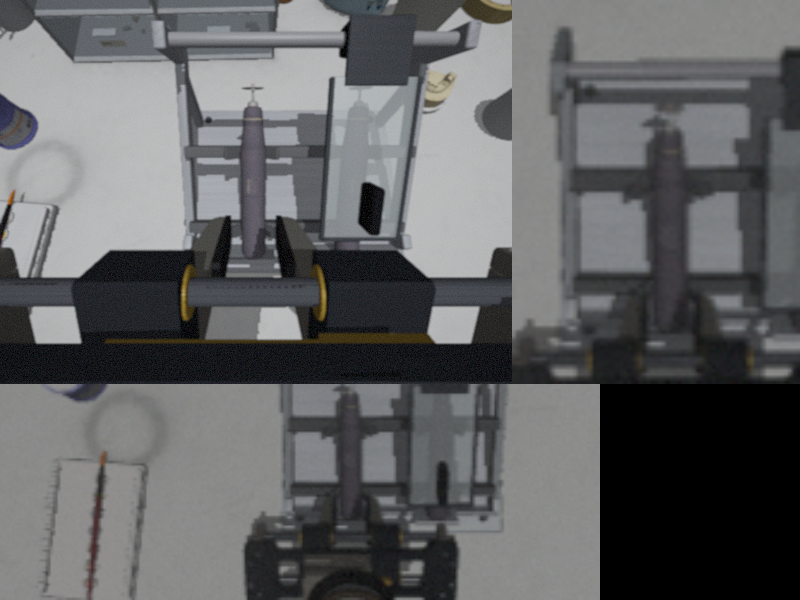

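The handpiece lies straight in the left cradle: nose at (253,87), blunt end at (255,257), both as predicted. The brush is on the palette, the cover is at its right stop, and the gripper is clear of everything.

```bash
python3 -c "
from workcell import bot
print(bot.job_done())"
```

```text
the job is handed in; nothing more can be done
None
```

I handed the job in at about 28 s on the robot's clock: brush on the palette, handpiece in the left cradle with its disc end up, cover against its right stop over the parked handpiece. The hand-in returned no verdict; the last pictures showed everything in place.

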